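Tighten a tweeter's retaining ring with a two-pin spanner

ROBOT

A 7-joint arm with a two-finger parallel gripper is mounted at the origin on the work surface. World frame = base frame: x ahead of the robot, y to its left, z up, the work surface at z = 0. Lengths are in m, angles in rad, forces in N, time in s.
With the tool pointing down it reaches from about 0.425 to 0.95 m from the base axis. Payload 4.7 kg.
Tool frame: the origin (TCP) lies midway between the tips of the shut fingers; the grasp point (between the pads) lies 19 mm behind it (r.hold_point_z is the distance from the TCP to the grasp point, in m); z points along the fingers, y is the line along which they close (so a half turn about z gives the same grasp; the last joint's range is limited). The gripper opens to 85 mm and grips with 20 to 120 N. Pads are 22 mm wide; open, the fingers measure 114 mm over their backs; the gripper's body (76 mm by 85 mm) begins 54 mm behind the grasp point. The pads swing forward as they close: fully open they stand 13 mm farther back than shut.
Start: joints at [1.156, 0.469, -0.049, 1.532, 0.024, 1.141, -0.082], TCP at [0.254, -0.625, 0.231] pointing down, gripper open.
Joint ranges: [-2.59, 2.59], [-0.33, 1.99], [-1.39, 1.29], [0.1, 2.45], [-1.04, 4.18], [0.21, 1.99], [-2.66, 2.66]. Speed limits (rad/s): [2.57, 2.57, 3.14, 3.14, 3.14, 3.14, 3.14].

INTERFACE

Orientations are given as a unit quaternion [w, x, y, z].
In Python, from cell import r, eyes, workorder gives the robot as it stands.
- The arm moves only by the tool play_rows, never from a script. Its argument "plan" is a list that holds one entry, the list of rows, each a list of 6 numbers: the shift along the tool's x, y, z in cm, then the turn, a rotation vector about the tool's x, y, z in degrees. A call has 1 to 8 rows; each row shifts and turns the commanded pose from where the row before left it, along the tool's axes as they then stand; what a row does not reach is not made up. A row lasts 1/10 s, in which the tool goes at most 50 mm and 8.59 degrees, less where a joint would pass 70% of its speed; a pose out of reach is approached as far as the arm can. A call with a gripper value outside its range is refused whole. "jaw" is the opening, from 0 (shut) to 1 (fully open), set as the call begins (left out, the last holds). The fingers move at their own pace and stop on an object; the grip force is fixed at half the most. Time passes only in rows, so rows that do not move let the fingers close. It gives the time, the measured TCP pose, the force, the opening and the grip force at its end, in the units of the state.
- r.observe(): the state, without advancing time (a new reading comes with each control period).
- eyes.capture(name): name is "scene" or "side" or "wrist"; returns the picture (384x512x3 uint8, red, green, blue); there is no depth.
- eyes.get_calibration(name): a dict with "K" (3x3 intrinsics, pixels), "world_from_camera" (4x4, takes a point from camera to world coordinates); the wrist camera has in their place "hand_eye" (4x4, takes a point from camera to tool coordinates, whose origin is the TCP and whose axes are the flange's). Camera axes: x right, y up, looking along -z (the intrinsics and any distortion apply to the point x, -y, -z); pixel columns grow to the right and rows downward; lengths in m; the calibration is good to about 2 mm. A picture is of the moment at which its call begins: read the wrist's pose just before it. get_calibration takes no time and is no camera call.
- workorder.hand_in(): hands the job in; it is judged then, once.
The state is a dict: "time": time; "joint_pos": joint angles; "qd": joint speeds; "effort": joint torques, N m; "ee_pos": TCP position; "orientation": TCP orientation; "ft_force": force on the tool from outside, world axes, zero at the start; "ft_torque": the same for the moment, N m; "finger_gap": finger opening in m; "gripper_force": force on a finger pad.
Only numpy, scipy, OpenCV 4.12 (cv2) and the standard library are available. Lean on these libraries where they do the work, as an engineer would, in place of code of your own. Each camera call takes 0.05 s, during which the arm holds its last target. There are 200 camera calls.

TASK

The retaining ring round the tweeter of the small speaker lying on its back has come loose: take the larger two-pin spanner from its stand, fit its pins fully into the ring's two holes and turn the ring clockwise (seen from above) until it is fully home against its stop. Press and turn gently, do not force it past the stop, then put the spanner back upright in its own stand and leave everything else as it is.

Things in the scene. Friction and masses are not known exactly. Their poses are not given: they have to be found in the camera images.
- spanner_grip (a point): Larger two-pin spanner, steel, 160 g, upright in its stand. This point: centre of its grey T-handle, 44 mm (x) by 16 mm (y) by 24 mm high (z up). A 12 mm shaft leads down to a steel cross bar 52 mm (x) by 18 mm (y) by 10 mm high, whose flat underside is 80 mm below this point.
- spanner_face (a point): Centre of the flat underside of the larger spanner's cross bar. Two 5 mm pins with tapered ends stick 6 mm down from it, 20 mm either side of this point along x (40 mm apart). z points up to the handle.
- speaker: Small fixed speaker lying on its back: white cabinet 190 mm (x) by 120 mm (y) by 110 mm high, tweeter with the ring at its -x end, woofer at the other. Origin: centre of its underside.
- ring_seat (a point): On the tweeter's vertical axis, level with the ring's top face, 4 mm below the cabinet's top in a round 66 mm bore. Plain aluminium ring, 57 mm outside, 27 mm inside, 8 mm thick, with two 8 mm square through holes 20 mm either side of the axis. The holes' line is at first anywhere within 0.6 rad either side of this point's x (the speaker's long axis): look or feel for it.
- ring (a joint): Turn of the ring, rad: grows as it is turned clockwise seen from above; 1.2 is home against a hard stop; starts at 0.1 to 0.5. Friction about 0.12 N m; stays where left. It does not tell the holes' direction. The ring sits on a wave spring: pressed, it gives up to 3 mm (2 N at first, 9.5 N at 3 mm), then is solid.
- dome_top (a point): Top of the tweeter's dome in the middle of the ring, 5 mm below the ring's top face. Below the ring's holes there are 4 mm more of free depth. Ring, seat and stop are carried by a rubber mount that twists springily about 0.4 rad per N m and springs back, which softens the stop (joint ring does not count this twist).
- stand_ledge (a point): The larger spanner's own fixed wooden stand, 78 mm (x) by 40 mm (y) by 22 mm high. Pocket 58 mm (x) by 24 mm (y), open above. This point: the pocket's centre at the height of the two ledges (11 mm above the table) that carry the bar's underside; the pins hang in a groove along x between them, 10 mm wide, 8 mm deep.
- spanner_small_grip (a point): Centre of the T-handle of the other, smaller spanner in its own smaller stand: same height and handle, but its bar is 37 mm long and its pins 25 mm apart, so it does not fit. To be left alone.
- grille_mid (a point): Loose bystander: the tweeter's domed steel grille, 62 mm across, 8 mm high, lying on the desk. This point is its centre.
- screwdriver_grip (a point): Loose bystander: a screwdriver lying on the desk. This point is on its handle.
- mouse_mid (a point): Loose bystander: a white computer mouse, 100 by 58 by 33 mm. This point is its centre.
- knob_jar_mid (a point): Loose bystander: a closed amber glass jar, 52 mm across and 60 mm high. This point is its centre.
- tape_roll_mid (a point): Loose bystander: a roll of black tape lying flat, 70 mm across, 20 mm high. This point is its centre.

How it is judged:
On the way:
1. with the spanner's pins well into the ring's holes, the ring is turned home (value of joint ring above 1.12 rad and horizontal distance between spanner_face and ring_seat below 0.006 m and z of spanner_face in the frame of ring_seat below 0.002 m), for 0.1 s.
At the end, for the whole second after the job is handed in: The ring is home (joint above 1.12 of 1.2 rad), having been brought there with the larger spanner's pins at least 4 mm down in the holes; the larger spanner stands at rest in its own stand, its face within 8 mm of the pocket's centre and within 4 mm of the ledges' height, tilted less than 0.15 rad (value of joint ring above 1.12 rad and horizontal distance between spanner_face and stand_ledge below 0.008 m and z of spanner_face in the frame of stand_ledge below 0.004 m and angle between spanner_face's own z axis and vertical below 0.15 rad and linear speed of spanner below 0.02 m/s); the robot touches nothing.
It fails at once if the ring is pressed or forced by the spanner with more than 25 N (contact force between spanner and ring above 25 N).
It fails at once if the spanner or the gripper is pushed against the speaker with more than 25 N (contact force between any of spanner, the arm and speaker above 25 N).
It fails at once if the smaller spanner, the grille, the screwdriver, the mouse, the jar or the tape roll is moved more than 30 mm (distance of any of spanner_small_grip, grille_mid, screwdriver_grip, mouse_mid, knob_jar_mid, tape_roll_mid from where it was at the start of the episode above 0.03 m).
It also fails if it takes over 70 s, if anything falls off the work surface, if the arm or the gripper's body presses on something with over 40 N, if the wrist force passes 120 N, or if a joint passes its speed limit or range.

## Working session

There is one attempt and no reset: what is moved stays moved. The work goes in short steps, Python scripts to look and compute and a tool call to move; the robot and the scene stay as the last step left them, time stands still between calls to the robot, and variables do not carry over. Pictures are saved under pics/ and viewed, at most 10 in all, crops included, and the job is handed in when it is done.

Besides the shell and the picture viewer there is one more tool, called as name(argument=value, ...), one argument or row to a line, values as JSON. play_rows: Moves the arm, as the interface text tells. Its arguments: {"type":"object","properties":{"plan":{"type":"array","items":{"type":"array","items":{"type":"array","items":{"type":"number"}}}},"jaw":{"type":"number"}},"required":["plan"]}

```bash
ls; mkdir -p pics; python3 - <<'E'
from cell import r, eyes, workorder
import cv2, numpy as np
for n in ("scene","side","wrist"):
    c=eyes.get_calibration(n); print(n,{k:np.round(v,4).tolist() if not isinstance(v,str) else v for k,v in c.items()})
s=r.observe(); print({k:np.round(v,4).tolist() for k,v in s.items()}, r.hold_point_z)
ims=[eyes.capture(n) for n in("scene","side","wrist")]
for n,i in zip(("scene","side","wrist"),ims): cv2.imwrite(f"pics/{n}0.png",cv2.resize(i[:,:,::-1],(800,600),interpolation=cv2.INTER_CUBIC))
E
```

```text
pics
scene {'K': [[448.8243, 0.0, 258.2162], [0.0, 448.8243, 186.4882], [0.0, 0.0, 1.0]], 'world_from_camera': [[0.772, -0.3301, 0.5431, 1.2729], [0.6356, 0.4014, -0.6595, -0.9813], [-0.0004, 0.8543, 0.5197, 0.8163], [0.0, 0.0, 0.0, 1.0]]}
side {'K': [[438.4477, 0.0, 255.6219], [0.0, 438.4477, 187.7036], [0.0, 0.0, 1.0]], 'world_from_camera': [[0.8947, 0.3397, -0.2902, 0.1874], [-0.4467, 0.6737, -0.5887, -0.7742], [-0.0044, 0.6563, 0.7545, 1.0156], [0.0, 0.0, 0.0, 1.0]]}
wrist {'K': [[324.2248, 0.0, 250.6915], [0.0, 324.2248, 188.2605], [0.0, 0.0, 1.0]], 'hand_eye': [[-0.0004, 0.9659, 0.2591, 0.0657], [1.0, 0.0006, -0.0008, 0.0018], [-0.0009, 0.2591, -0.9659, -0.1421], [0.0, 0.0, 0.0, 1.0]]}
{'time': 0.0, 'joint_pos': [1.1561, 0.4694, -0.0486, 1.5337, 0.0241, 1.141, -0.0823], 'qd': [0.0008, -0.0006, 0.001, 0.0008, 0.0013, -0.0003, -0.0011], 'effort': [0.0001, -51.031, -0.0464, -23.7715, 0.0108, 0.0077, 0.0], 'ee_pos': [0.2538, -0.6248, 0.2303], 'orientation': [-0.0009, 0.9815, 0.1917, -0.0002], 'ft_force': [-0.1554, -0.6154, 0.2563], 'ft_torque': [-0.0406, -0.0119, 0.0084], 'gripper_force': 0.0, 'finger_gap': 0.0852} 0.0187
```

View pics/scene0.png

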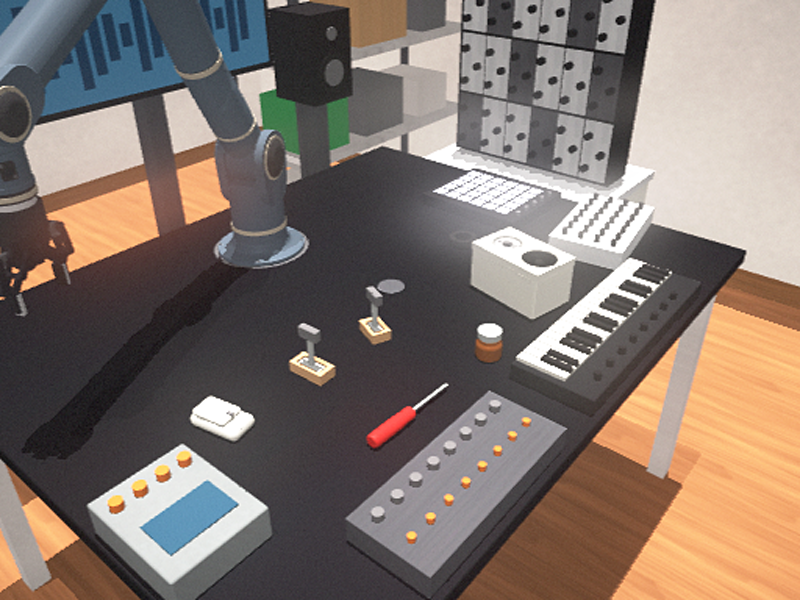

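View pics/side0.png

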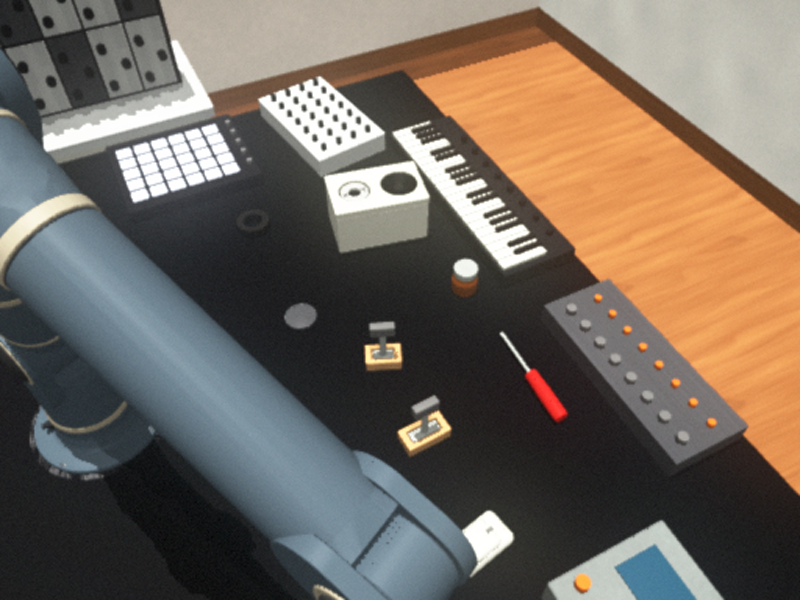

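The scene view shows spanners at about (309,333) and (374,296), and the speaker's ring at (507,242). In the side view the spanners are at (426,407) and (382,330), and the ring at (354,191). Next I triangulate and rectify the views onto known planes.

```bash
cat > h.py <<'E'
from cell import r, eyes, workorder
import cv2, numpy as np
from scipy.spatial.transform import Rotation as R
def tcp(s):
    T=np.eye(4); q=s["orientation"]; T[:3,:3]=R.from_quat([q[1],q[2],q[3],q[0]]).as_matrix(); T[:3,3]=s["ee_pos"]; return T
def cam(n,s=None):
    c=eyes.get_calibration(n)
    W=tcp(s)@c["hand_eye"] if n=="wrist" else np.array(c["world_from_camera"])
    W=W@np.diag([1,-1,-1,1.]); V=np.linalg.inv(W)
    return np.array(c["K"])@V[:3], W, np.array(c["K"])
def onplane(P,z,uv):
    H=P[:,[0,1,3]]+np.outer(P[:,2],[0,0,z]); p=np.linalg.inv(H)@[uv[0],uv[1],1]; return p[:2]/p[2]
def rectify(im,P,z,x0,y0,w,h,res):
    # output: col grows with x, row grows with -y ; (x0,y0)=centre
    H=P[:,[0,1,3]].copy(); H[:,2]+=P[:,2]*z
    A=np.array([[res,0,x0-w/2],[0,-res,y0+h/2],[0,0,1]])
    return cv2.warpPerspective(im,H@A,(int(w/res),int(h/res)),flags=cv2.INTER_CUBIC|cv2.WARP_INVERSE_MAP)
def tri(P1,a,P2,b):
    X=cv2.triangulatePoints(P1,P2,np.array(a,float).reshape(2,1),np.array(b,float).reshape(2,1)).ravel(); return X[:3]/X[3]
E
python3 - <<'E'
from h import *
Ps,_,_=cam("scene"); Pd,_,_=cam("side"); k=1/1.5625
for n,a,b in [("A",(309,333),(426,407)),("B",(374,296),(382,330)),("ring",(507,242),(354,191)),("woofer",(540,260),(400,183)),("jar",(489,332),(466,268)),("standA",(313,367),(425,432)),("standB",(375,329),(383,355)),("grille",(391,286),(300,316)),("sd",(390,428),(547,395)),("mouse",(223,417),(491,540)),("tape",(463,237),(253,220))]:
    print(n,np.round(tri(Ps,np.array(a)*k,Pd,np.array(b)*k),3))
S=cv2.resize(cv2.imread("pics/scene0.png"),(512,384),interpolation=cv2.INTER_AREA);D=cv2.resize(cv2.imread("pics/side0.png"),(512,384),interpolation=cv2.INTER_AREA)
A=tri(Ps,np.array((313,367))*k,Pd,np.array((425,432))*k);B=tri(Ps,np.array((375,329))*k,Pd,np.array((383,355))*k);Rg=tri(Ps,np.array((507,242))*k,Pd,np.array((354,191))*k)
rows=[]
for im,P in((S,Ps),(D,Pd)):
    rows.append(np.hstack([rectify(im,P,z,round(c[0],2),round(c[1],2),.13,.13,.0005) for c,z in((A,.022),(B,.022),(Rg,.106))]))
cv2.imwrite("pics/rect0.png",np.vstack(rows))
print(A,B,Rg)
E
```

```text
A [ 0.475 -0.282  0.091]
B [ 0.48  -0.111  0.09 ]
ring [0.577 0.22  0.109]
woofer [0.671 0.202 0.106]
jar [ 0.699 -0.027  0.056]
standA [ 0.476 -0.281  0.013]
standB [ 0.481 -0.11   0.012]
grille [ 0.383  0.054 -0.   ]
sd [ 0.695 -0.314  0.013]
mouse [ 0.474 -0.487  0.029]
tape [0.385 0.332 0.016]
[ 0.47572039 -0.28096449  0.0127721 ] [ 0.48099227 -0.11020457  0.0120612 ] [0.57696208 0.22025598 0.10886987]
```

View pics/rect0.png

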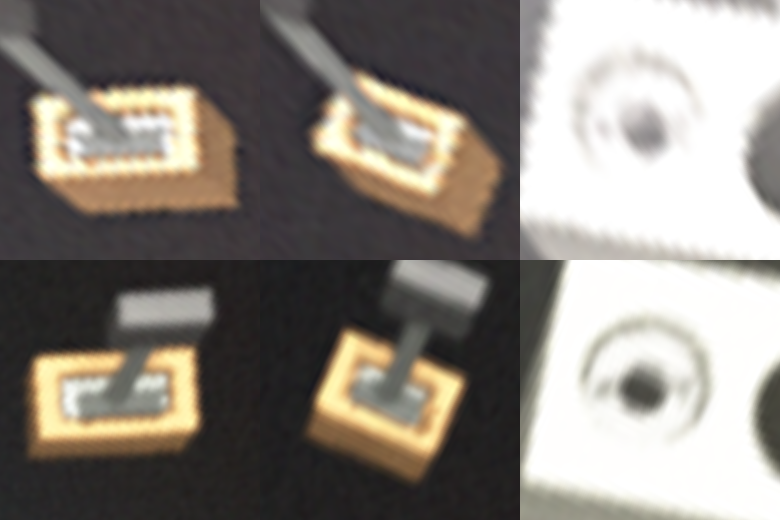

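```bash
cat >> h.py <<'E'
def down(yaw):
    a=np.deg2rad(yaw); return R.from_matrix([[np.cos(a),np.sin(a),0],[np.sin(a),-np.cos(a),0],[0,0,-1]])
def rows(pos,yaw,n,dp=2):
    T=tcp(r.observe()); p=T[:3,3]; q=R.from_matrix(T[:3,:3]); d=(np.array(pos)-p)*100/n; w=(q.inv()*down(yaw)).as_rotvec(degrees=True)/n; out=[]
    for i in range(n):
        out.append([round(float(v),dp)+0.0 for v in np.r_[q.inv().apply(d),w]]); q=q*R.from_rotvec(w,degrees=True)
    for i in range(0,n,8): print(str(out[i:i+8]).replace(" ",""))
    return out
def st():
    s=r.observe(); T=tcp(s); print("t",round(s["time"],2),"p",np.round(s["ee_pos"],4),"yaw",round(float(np.rad2deg(np.arctan2(T[1,0],T[0,0]))),2),"z",np.round(T[:3,2],3),"F",np.round(s["ft_force"],2),"M",np.round(s["ft_torque"],3),"gap",round(float(s["finger_gap"]),4),"j",np.round(s["joint_pos"],2)); return s
E
python3 -c "
from h import *
rows([.48,-.282,.23],183,19)"
```

```text
[[1.78,-1.22,0.0,0.0,-0.01,-8.47],[1.94,-0.95,0.0,0.0,-0.01,-8.47],[2.06,-0.65,0.0,0.0,-0.01,-8.47],[2.14,-0.34,0.0,0.0,-0.01,-8.47],[2.16,-0.02,0.0,0.0,-0.01,-8.47],[2.14,0.3,0.0,0.0,-0.01,-8.47],[2.08,0.61,0.0,0.0,-0.01,-8.47],[1.96,0.91,0.0,0.0,-0.01,-8.47]]
[[1.81,1.19,0.0,0.0,-0.01,-8.47],[1.61,1.44,0.0,0.0,-0.01,-8.47],[1.38,1.66,0.0,0.0,-0.01,-8.47],[1.12,1.85,0.0,0.0,-0.01,-8.47],[0.84,1.99,0.0,0.0,-0.01,-8.47],[0.54,2.09,0.0,0.0,-0.01,-8.47],[0.22,2.15,0.0,0.0,-0.01,-8.47],[-0.1,2.16,0.0,0.0,-0.01,-8.47]]
[[-0.41,2.12,0.0,0.0,-0.01,-8.47],[-0.72,2.04,0.0,0.0,-0.01,-8.47],[-1.01,1.91,0.0,0.0,-0.01,-8.47]]
```

play_rows(
  plan=[
    [[1.78,-1.22,0,0,0,-8.47],[1.94,-0.95,0,0,0,-8.47],[2.06,-0.65,0,0,0,-8.47],[2.14,-0.34,0,0,0,-8.47],[2.16,-0.02,0,0,0,-8.47],[2.14,0.3,0,0,0,-8.47],[2.08,0.61,0,0,0,-8.47],[1.96,0.91,0,0,0,-8.47]],
  ],
  jaw=1,
)

```text
time: 0.95
ee_pos: [0.3496, -0.4802, 0.2311]
orientation: [-0.0, 0.706, 0.708, -0.0]
ft_force: [-0.6, -0.4, 0.0]
finger_gap: 0.0858
gripper_force: 0.0
```

play_rows(
  plan=[
    [[1.81,1.19,0,0,0,-8.47],[1.61,1.44,0,0,0,-8.47],[1.38,1.66,0,0,0,-8.47],[1.12,1.85,0,0,0,-8.47],[0.84,1.99,0,0,0,-8.47],[0.54,2.09,0,0,0,-8.47],[0.22,2.15,0,0,0,-8.47],[-0.1,2.16,0,0,0,-8.47]],
  ],
)

```text
time: 1.75
ee_pos: [0.4449, -0.336, 0.2311]
orientation: [-0.0, 0.191, 0.982, -0.0]
ft_force: [1.4, -0.6, 0.4]
finger_gap: 0.0857
gripper_force: 0.0
```

play_rows(
  plan=[
    [[-0.41,2.12,0,0,0,-8.47],[-0.72,2.04,0,0,0,-8.47],[-1.01,1.91,0,0,0,-8.47],[0,0,0,0,0,0],[0,0,0,0,0,0]],
  ],
)

```text
time: 2.25
ee_pos: [0.4799, -0.283, 0.2311]
orientation: [-0.0, -0.026, 1.0, -0.0]
ft_force: [-0.5, -1.0, 0.3]
finger_gap: 0.0855
gripper_force: 0.0
```

```bash
python3 - <<'E'
from h import *
s=st(); im=eyes.capture("wrist")[:,:,::-1]; np.savez("A.npz",im=im,P=cam("wrist",s)[0])
cv2.imwrite("pics/wA.png",im)
rows([.577,.22,.23],183,11)
E
```

```text
t 2.25 p [ 0.4799 -0.283   0.2311] yaw -177.07 z [-0.001 -0.    -1.   ] F [-0.49 -1.02  0.31] M [ 0.007  0.05  -0.026] gap 0.0855 j [ 1.05  0.37 -0.76  1.78  0.28  1.1   1.82]
[[-1.11,4.53,0.01,0.0,0.0,-0.01],[-1.11,4.53,0.01,0.0,0.0,-0.01],[-1.11,4.53,0.01,0.0,0.0,-0.01],[-1.12,4.53,0.01,0.0,0.0,-0.01],[-1.12,4.53,0.01,0.0,0.0,-0.01],[-1.12,4.53,0.01,0.0,0.0,-0.01],[-1.12,4.53,0.01,0.0,0.0,-0.01],[-1.12,4.53,0.01,0.0,0.0,-0.01]]
[[-1.12,4.53,0.01,0.0,0.0,-0.01],[-1.12,4.53,0.01,0.0,0.0,-0.01],[-1.12,4.53,0.01,0.0,0.0,-0.01]]
```

play_rows(
  plan=[
    [[-1.11,4.53,0,0,0,0],[-1.11,4.53,0,0,0,0],[-1.11,4.53,0,0,0,0],[-1.11,4.53,0,0,0,0],[-1.12,4.53,0,0,0,0],[-1.12,4.53,0,0,0,0],[-1.12,4.53,0,0,0,0],[-1.12,4.53,0,0,0,0]],
  ],
)

```text
time: 3.1
ee_pos: [0.5507, 0.0837, 0.2312]
orientation: [0.0, -0.024, 1.0, -0.001]
ft_force: [0.8, -0.2, 0.5]
finger_gap: 0.0855
gripper_force: 0.0
```

play_rows(
  plan=[
    [[-1.12,4.53,0,0,0,0],[-1.12,4.53,0,0,0,0],[-1.12,4.53,0,0,0,0],[0,0,1.5,0,0,0],[0,0,1.5,0,0,0],[0,0,0,0,0,0]],
  ],
)

```text
time: 3.7
ee_pos: [0.5758, 0.2177, 0.198]
orientation: [-0.002, -0.025, 1.0, -0.002]
ft_force: [0.2, -0.7, -0.7]
finger_gap: 0.0855
gripper_force: 0.0
```

```bash
python3 - <<'E'
from h import *
s=st(); im=eyes.capture("wrist")[:,:,::-1]; P=cam("wrist",s)[0]; np.savez("ring.npz",im=im,P=P)
a=np.load("A.npz")
A1=rectify(a["im"],a["P"],.022,.475,-.282,.13,.13,.0005)
A2=rectify(a["im"],a["P"],.103,.475,-.282,.13,.13,.0005)
B1=rectify(im,P,.106,.577,.22,.13,.13,.0005)
B2=rectify(im,P,.11,.64,.21,.26,.26,.001)
cv2.imwrite("pics/rect1.png",np.vstack([np.hstack([A1,A2]),np.hstack([B1,B2])]))
E
```

```text
t 3.7 p [0.5758 0.2177 0.198 ] yaw -177.18 z [-0.005 -0.004 -1.   ] F [ 0.18 -0.73 -0.73] M [-0.027  0.028 -0.012] gap 0.0855 j [ 0.15  0.53 -0.82  1.68  0.42  1.12  0.83]
```

View pics/rect1.png

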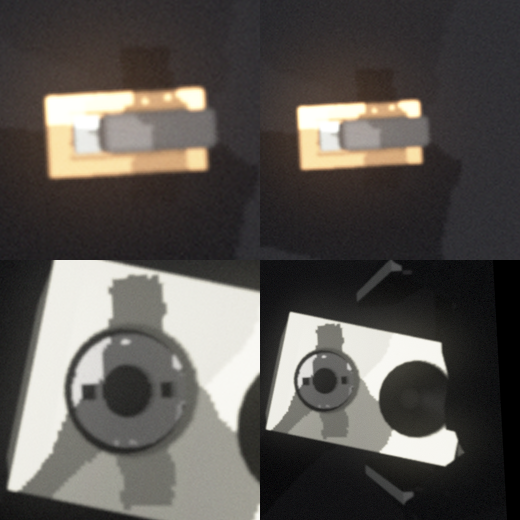

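The rectified view shows the ring holes at about (90,392) and (167,390), so their line is within about 2° of world x. The stand is centred near (127,133). I refine these by blob detection.

```bash
python3 - <<'E'
from h import *
q=np.load("ring.npz"); a=np.load("A.npz")
rs=.00025
g=cv2.cvtColor(rectify(q["im"],q["P"],.106,.577,.22,.08,.08,rs),cv2.COLOR_BGR2GRAY)
f=lambda c,x0,y0,w:(x0-w/2+c[0]*rs,y0+w/2-c[1]*rs)
for th in(40,50,60,70):
    n,l,stt,c=cv2.connectedComponentsWithStats((g<th).astype(np.uint8))
    print(th,[(stt[i,2:].tolist(),np.round(f(c[i],.577,.22,.08),4).tolist()) for i in range(1,n) if 300<stt[i,4]<20000])
# cabinet top edge direction
g2=cv2.cvtColor(rectify(q["im"],q["P"],.110,.577,.22,.15,.15,.0005),cv2.COLOR_BGR2GRAY)
# stand
im=rectify(a["im"],a["P"],.022,.475,-.282,.13,.13,rs); hsv=cv2.cvtColor(im,cv2.COLOR_BGR2HSV)
m=((hsv[...,1]>70)&(hsv[...,2]>110)|(hsv[...,2]>150)).astype(np.uint8)
m=cv2.morphologyEx(m,cv2.MORPH_OPEN,np.ones((5,5)))
pts=cv2.findNonZero(m); (c,wh,an)=cv2.minAreaRect(pts); print("stand",np.round(f(c,.475,-.282,.13),4),np.array(wh)*rs,an)
# handle at z=.103
im=rectify(a["im"],a["P"],.103,.475,-.282,.13,.13,rs); cv2.imwrite("pics/handle.png",im[120:400,40:480])
h=cv2.cvtColor(im,cv2.COLOR_BGR2GRAY); print(h[260,::20],h[270,300:460:8],h[180:340:8,400])
E
```

```text
40 [([62, 53, 650], [0.5793, 0.2121])]
50 [([93, 98, 6812], [0.5755, 0.2195]), ([139, 51, 1082], [0.5673, 0.1925])]
60 [([97, 102, 7531], [0.5755, 0.2196]), ([19, 28, 451], [0.5951, 0.2203]), ([19, 24, 407], [0.5563, 0.2188]), ([172, 95, 1934], [0.5652, 0.1947])]
70 [([198, 252, 4194], [0.5644, 0.2114]), ([100, 105, 8037], [0.5756, 0.2196]), ([24, 30, 617], [0.5952, 0.2203]), ([23, 27, 554], [0.5564, 0.2189])]
stand [ 0.473 -0.283] [0.04365982 0.08219615] 86.633544921875
[ 47  53  58  65 213 231 229 255 127 164 163 162 140 121 115 115 111  61
  55  51  49  49  48  50  49  50] [117 115 113 113 107  69  52  54  53  52  54  50  50  50  48  52  53  47
  49  48] [48 50 52 52 49 54 47 52 52 50 49 52 51 48 49 48 51 47 39 34]
```

View pics/handle.png

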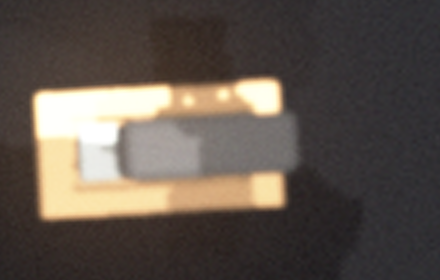

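The handle fits 44 × 16 mm, centred near (0.4725, -0.2833) with yaw 3.1°. The ring is near (0.5757, 0.2196), holes at about +2.2°. One more view straight above the ring will remove the parallax.

play_rows(
  plan=[
    [[-3.3,0,0,0,0,0],[-3.3,0,0,0,0,0],[0,0,0,0,0,0],[0,0,0,0,0,0]],
  ],
)

```text
time: 4.15
ee_pos: [0.6431, 0.223, 0.2012]
orientation: [-0.0, -0.025, 1.0, -0.0]
ft_force: [-0.4, 0.4, 0.1]
finger_gap: 0.0855
gripper_force: 0.0
```

```bash
python3 - <<'E'
from h import *
s=st(); im=eyes.capture("wrist")[:,:,::-1]; P=cam("wrist",s)[0]; np.savez("ring2.npz",im=im,P=P)
print("cam",cam("wrist",s)[1][:3,3])
rs=.00025
B=rectify(im,P,.106,.577,.22,.09,.09,rs); g=cv2.cvtColor(B,cv2.COLOR_BGR2GRAY)
f=lambda c:(.577-.045+c[0]*rs,.22+.045-c[1]*rs)
for th in(50,60,70):
    n,l,stt,c=cv2.connectedComponentsWithStats((g<th).astype(np.uint8))
    print(th,[(stt[i,2:].tolist(),np.round(f(c[i]),4).tolist()) for i in range(1,n) if 300<stt[i,4]<20000])
cv2.imwrite("pics/ring2.png",cv2.resize(np.hstack([B,rectify(im,P,.110,.6,.215,.16,.16,.16/360)]),None,fx=1,fy=1))
rows([.4725,-.2833,.2],183.1,11)
E
```

```text
t 4.15 p [0.6431 0.223  0.2012] yaw -177.17 z [-0. -0. -1.] F [-0.37  0.42  0.06] M [ 0.003  0.061 -0.009] gap 0.0855 j [ 0.11  0.62 -0.78  1.52  0.46  1.19  0.87]
cam [0.57888498 0.21830968 0.34334213]
50 []
60 [([77, 81, 2421], [0.5793, 0.2196])]
70 [([42, 78, 414], [0.5503, 0.2336]), ([126, 175, 1162], [0.5994, 0.2067]), ([97, 97, 7101], [0.5766, 0.22]), ([22, 22, 448], [0.5965, 0.2207])]
[[1.78,-4.52,0.02,0.0,0.0,-0.02],[1.78,-4.52,0.02,0.0,0.0,-0.02],[1.78,-4.52,0.02,0.0,0.0,-0.02],[1.78,-4.52,0.01,0.0,0.0,-0.02],[1.78,-4.52,0.01,0.0,0.0,-0.02],[1.78,-4.52,0.01,0.0,0.0,-0.02],[1.78,-4.52,0.01,0.0,0.0,-0.02],[1.78,-4.52,0.01,0.0,0.0,-0.02]]
[[1.79,-4.52,0.01,0.0,0.0,-0.02],[1.79,-4.52,0.01,0.0,0.0,-0.02],[1.79,-4.52,0.01,0.0,0.0,-0.02]]
```

View pics/ring2.png

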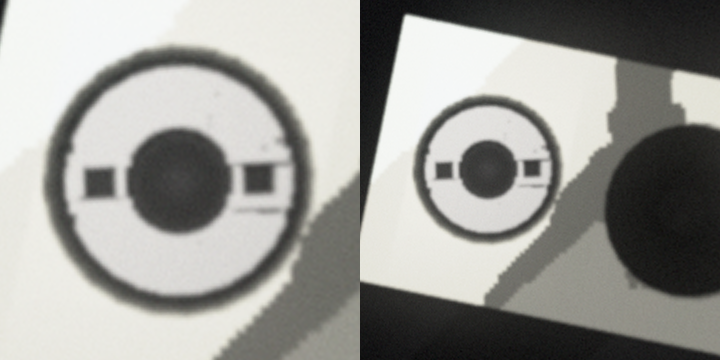

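play_rows(
  plan=[
    [[1.78,-4.52,0,0,0,0],[1.78,-4.52,0,0,0,0],[1.78,-4.52,0,0,0,0],[1.78,-4.52,0,0,0,0],[1.78,-4.52,0,0,0,0],[1.78,-4.52,0,0,0,0],[1.78,-4.52,0,0,0,0],[1.78,-4.52,0,0,0,0]],
  ],
)

```text
time: 5.0
ee_pos: [0.5173, -0.1452, 0.2018]
orientation: [-0.0, -0.027, 1.0, -0.001]
ft_force: [2.1, -0.2, 0.0]
finger_gap: 0.0855
gripper_force: 0.0
```

play_rows(
  plan=[
    [[1.78,-4.52,0,0,0,0],[1.78,-4.52,0,0,0,0],[1.78,-4.52,0,0,0,0],[0,0,0,0,0,0],[0,0,0,0,0,0],[0,0,0,0,0,0]],
  ],
)

```text
time: 5.6
ee_pos: [0.4733, -0.2801, 0.2018]
orientation: [0.0, -0.028, 1.0, 0.0]
ft_force: [-0.2, 0.2, -0.2]
finger_gap: 0.0854
gripper_force: 0.0
```

```bash
python3 - <<'E'
from h import *
s=st(); rows([.4725,-.2833,.072],183.1,5)
E
```

```text
t 5.6 p [ 0.4733 -0.2801  0.2018] yaw -176.84 z [ 0.  0. -1.] F [-0.25  0.22 -0.21] M [ 0.016 -0.01   0.024] gap 0.0854 j [ 1.08  0.4  -0.8   1.83  0.33  1.04  1.78]
[[0.02,-0.06,2.6,0.0,0.0,0.01],[0.02,-0.06,2.6,0.0,0.0,0.01],[0.02,-0.06,2.6,0.0,0.0,0.01],[0.02,-0.06,2.6,0.0,0.0,0.01],[0.02,-0.06,2.6,0.0,0.0,0.01]]
```

play_rows(
  plan=[
    [[0.02,-0.06,2.6,0,0,0],[0.02,-0.06,2.6,0,0,0],[0.02,-0.07,2.6,0,0,0],[0.02,-0.07,2.6,0,0,0],[0.02,-0.06,2.6,0,0,0],[0,0,0,0,0,0],[0,0,0,0,0,0]],
  ],
)

```text
time: 6.3
ee_pos: [0.4733, -0.2835, 0.0719]
orientation: [0.0, -0.028, 1.0, 0.0]
ft_force: [0.2, 0.6, 1.1]
finger_gap: 0.0852
gripper_force: 0.0
```

play_rows(
  plan=[
    [[0,0,0,0,0,0],[0,0,0,0,0,0],[0,0,0,0,0,0],[0,0,0,0,0,0],[0,0,0,0,0,0],[0,0,0,0,0,0]],
  ],
  jaw=0,
)

```text
time: 6.9
ee_pos: [0.4727, -0.2849, 0.0718]
orientation: [0.0, -0.027, 1.0, 0.0]
ft_force: [-0.6, 1.6, 4.7]
finger_gap: 0.0151
gripper_force: 61.0
```

```bash
python3 - <<'E'
from h import *
s=st()
E
```

```text
t 6.9 p [ 0.4727 -0.2849  0.0718] yaw -176.96 z [ 0.  0. -1.] F [-0.57  1.56  4.72] M [ 0.361  0.192 -0.003] gap 0.0151 j [ 0.99  0.57 -0.7   1.94  0.49  0.81  1.65]
```

play_rows(
  plan=[
    [[0,0,-2,0,0,0],[0,0,-4,0,0,0],[0,0,-4.5,0,0,0],[0,0,-4.5,0,0,0],[0,0,0,0,0,0],[0,0,0,0,0,0]],
  ],
)

```text
time: 7.5
ee_pos: [0.4721, -0.2855, 0.2216]
orientation: [0.0, -0.026, 1.0, -0.001]
ft_force: [-0.4, -1.0, -2.7]
finger_gap: 0.0153
gripper_force: 60.1
```

```bash
python3 - <<'E'
from h import *
s=st(); rows([.5768,.2198,.215],181.6,12)
E
```

```text
t 7.5 p [ 0.4721 -0.2855  0.2216] yaw -176.99 z [ 0.    -0.001 -1.   ] F [-0.37 -0.99 -2.68] M [ 0.033  0.069 -0.014] gap 0.0153 j [ 1.1   0.39 -0.81  1.81  0.32  1.08  1.8 ]
[[-1.09,4.16,0.05,-0.01,0.0,0.12],[-1.08,4.16,0.05,-0.01,0.0,0.12],[-1.07,4.16,0.05,-0.01,0.0,0.12],[-1.07,4.17,0.05,-0.01,0.0,0.12],[-1.06,4.17,0.05,-0.01,0.0,0.12],[-1.05,4.17,0.05,-0.01,0.0,0.12],[-1.04,4.17,0.05,-0.01,0.0,0.12],[-1.03,4.17,0.05,-0.01,0.0,0.12]]
[[-1.02,4.18,0.05,-0.01,0.0,0.12],[-1.02,4.18,0.05,-0.01,0.0,0.12],[-1.01,4.18,0.05,-0.01,0.0,0.12],[-1.0,4.18,0.05,-0.01,0.0,0.12]]
```

play_rows(
  plan=[
    [[-1.09,4.16,0.05,0,0,0.12],[-1.08,4.16,0.05,0,0,0.12],[-1.07,4.16,0.05,0,0,0.12],[-1.07,4.17,0.05,0,0,0.12],[-1.06,4.17,0.05,0,0,0.12],[-1.05,4.17,0.05,0,0,0.12],[-1.04,4.17,0.05,0,0,0.12],[-1.03,4.17,0.05,0,0,0.12]],
  ],
)

```text
time: 8.3
ee_pos: [0.5407, 0.0525, 0.2147]
orientation: [-0.002, -0.018, 1.0, -0.0]
ft_force: [0.8, -1.0, -3.0]
finger_gap: 0.0153
gripper_force: 60.0
```

play_rows(
  plan=[
    [[-1.02,4.18,0.05,0,0,0.12],[-1.02,4.18,0.05,0,0,0.12],[-1.01,4.18,0.05,0,0,0.12],[-1.0,4.18,0.05,0,0,0.12],[0,0,0,0,0,0],[0,0,0,0,0,0],[0,0,0,0,0,0]],
  ],
)

```text
time: 9.0
ee_pos: [0.5765, 0.2181, 0.2132]
orientation: [-0.002, -0.013, 1.0, -0.001]
ft_force: [0.3, -0.5, -2.3]
finger_gap: 0.0151
gripper_force: 60.3
```

```bash
python3 - <<'E'
from h import *
s=st(); T=tcp(s); im=eyes.capture("wrist")[:,:,::-1]; P=cam("wrist",s)[0]
f=T@[0,0,.0187+0,1]
px=lambda X:(lambda p:p[:2]/p[2])(P@np.r_[X,1])
# predicted bar bottom corners, pins, ring holes
o=T[:3,3]+T[:3,2]*(.080-.0187); X=T[:3,0];Y=T[:3,1]
for n,p in [("pin+",o+.02*X+.006*T[:3,2]),("pin-",o-.02*X+.006*T[:3,2]),("c1",o+.026*X+.009*Y),("c2",o+.026*X-.009*Y),("h+",np.array([.5768+.02,.2198+.0006,.106])),("h-",np.array([.5768-.02,.2198-.0006,.106]))]: print(n,np.round(px(p),1))
x0,y0=px(o).astype(int); print(x0,y0)
cv2.imwrite("pics/g1.png",cv2.resize(im,(800,600),interpolation=cv2.INTER_CUBIC)); np.savez("g1.npz",im=im,P=P)
E
```

```text
t 9.0 p [0.5765 0.2181 0.2132] yaw -178.48 z [-0.003 -0.003 -1.   ] F [ 0.31 -0.54 -2.29] M [-0.053  0.048  0.025] gap 0.0151 j [ 0.17  0.53 -0.85  1.66  0.43  1.15  0.8 ]
pin+ [253.3 171. ]
pin- [253.2 227.7]
c1 [267.5 163.7]
c2 [239.2 163.8]
h+ [255.4 210. ]
h- [255.4 161.2]
253 202
```

View pics/g1.png

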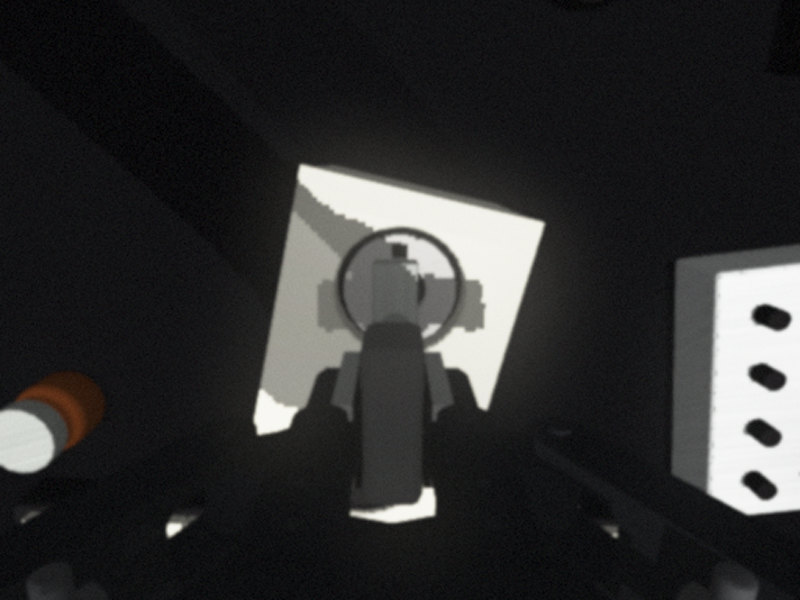

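The ring hole is visible at (399,250), as predicted. The bar's end edge is near row 261 against 256 predicted, so I zoom in to measure the spanner's offset along tool x.

```bash
python3 - <<'E'
from h import *
q=np.load("g1.npz"); im=q["im"][140:230,205:305]
a=cv2.resize(cv2.convertScaleAbs(im,alpha=1.3),None,fx=6,fy=6,interpolation=cv2.INTER_CUBIC); cv2.imwrite("pics/g1c.png",a)
g=cv2.cvtColor(q["im"],cv2.COLOR_BGR2GRAY)
print(g[150:210,246:262].mean(1).round(0).tolist())
E
```

```text
[151.0, 195.0, 215.0, 217.0, 199.0, 160.0, 119.0, 95.0, 87.0, 86.0, 85.0, 87.0, 85.0, 88.0, 93.0, 96.0, 92.0, 90.0, 99.0, 109.0, 112.0, 111.0, 107.0, 102.0, 98.0, 96.0, 97.0, 96.0, 96.0, 95.0, 95.0, 95.0, 95.0, 94.0, 95.0, 93.0, 93.0, 93.0, 93.0, 93.0, 94.0, 92.0, 92.0, 92.0, 92.0, 92.0, 92.0, 92.0, 91.0, 89.0, 86.0, 83.0, 78.0, 76.0, 75.0, 70.0, 62.0, 56.0, 53.0, 53.0]
```

View pics/g1c.png

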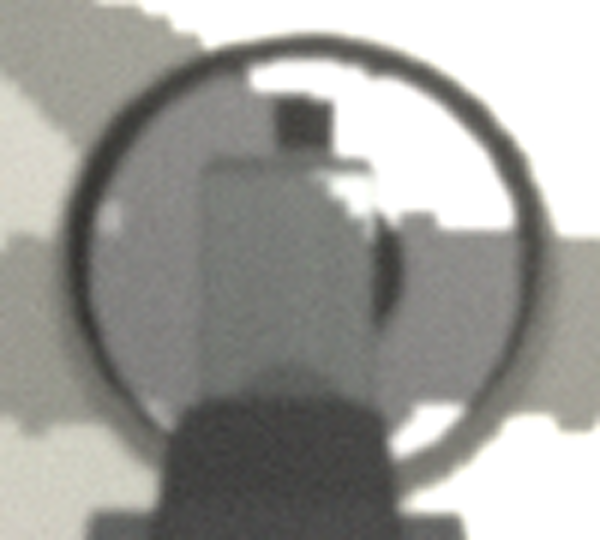

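```bash
python3 - <<'E'
from h import *
s=st(); rows([.5757,.22,.178],181.6,4)
E
```

```text
t 9.05 p [0.5767 0.2178 0.2137] yaw -178.53 z [-0.002 -0.002 -1.   ] F [-0.18 -0.26 -2.02] M [ 0.012 -0.025 -0.023] gap 0.0153 j [ 0.17  0.53 -0.85  1.66  0.43  1.15  0.8 ]
[[0.02,0.06,0.89,-0.03,-0.03,-0.03],[0.02,0.06,0.89,-0.03,-0.03,-0.03],[0.02,0.06,0.89,-0.03,-0.03,-0.03],[0.02,0.06,0.89,-0.03,-0.03,-0.03]]
```

play_rows(
  plan=[
    [[0.02,0.06,0.9,-0.03,-0.03,-0.03],[0.02,0.06,0.9,-0.03,-0.03,-0.03],[0.02,0.06,0.9,-0.03,-0.03,-0.03],[0.02,0.06,0.9,-0.03,-0.03,-0.03],[0,0,0,0,0,0],[0,0,0,0,0,0],[0,0,0,0,0,0]],
  ],
)

```text
time: 9.75
ee_pos: [0.5764, 0.2228, 0.1797]
orientation: [0.001, -0.015, 1.0, 0.001]
ft_force: [-0.0, -0.7, -0.7]
finger_gap: 0.0151
gripper_force: 60.3
```

```bash
python3 - <<'E'
from h import *
s=st(); rows([.5757,.22,.178],181.6,1)
E
```

```text
t 9.75 p [0.5764 0.2228 0.1797] yaw -178.28 z [ 0.003  0.003 -1.   ] F [-0.05 -0.75 -0.74] M [-0.03  -0.038  0.005] gap 0.0151 j [ 0.15  0.56 -0.83  1.7   0.46  1.09  0.78]
[[0.08,-0.28,0.17,0.14,0.17,0.12]]
```

play_rows(
  plan=[
    [[0.07,-0.28,0.1,0.14,0.17,0.12],[0,0,0,0,0,0],[0,0,0,0,0,0],[0,0,0,0,0,0],[0,0,0,0,0,0]],
  ],
)

```text
time: 10.25
ee_pos: [0.5756, 0.2197, 0.1784]
orientation: [-0.0, -0.014, 1.0, -0.0]
ft_force: [-0.2, 0.6, -1.5]
finger_gap: 0.0152
gripper_force: 60.3
```

```bash
python3 - <<'E'
from h import *
s=st(); rows([.5757,.22,.178],181.6,1,3)
E
```

```text
t 10.25 p [0.5756 0.2197 0.1784] yaw -178.4 z [-0.001 -0.    -1.   ] F [-0.21  0.61 -1.55] M [-0.005  0.044 -0.019] gap 0.0152 j [ 0.15  0.56 -0.83  1.7   0.46  1.09  0.78]
[[-0.014,0.026,0.039,-0.019,-0.036,-0.003]]
```

play_rows(
  plan=[
    [[0,0.03,0.2,0,0,0],[0,0,0.2,0,0,0],[0,0,0.15,0,0,0],[0,0,0.15,0,0,0],[0,0,0,0,0,0],[0,0,0,0,0,0],[0,0,0,0,0,0]],
  ],
)

```text
time: 10.95
ee_pos: [0.5755, 0.22, 0.1714]
orientation: [-0.0, -0.014, 1.0, -0.0]
ft_force: [0.0, 0.1, -2.5]
finger_gap: 0.015
gripper_force: 60.3
```

```bash
python3 - <<'E'
from h import *
s=st(); rows([.5757,.22,.168],181.6,1,3)
E
```

```text
t 10.95 p [0.5755 0.22   0.1714] yaw -178.4 z [-0.001 -0.    -1.   ] F [ 0.    0.07 -2.48] M [-0.018 -0.017  0.005] gap 0.015 j [ 0.15  0.57 -0.83  1.71  0.47  1.08  0.77]
[[-0.017,-0.003,0.336,-0.021,-0.042,-0.003]]
```

play_rows(
  plan=[
    [[0,0,0.1,0,0,0],[0,0,0.1,0,0,0],[0,0,0.1,0,0,0],[0,0,0,0,0,0],[0,0,0,0,0,0],[0,0,0,0,0,0]],
  ],
)

```text
time: 11.55
ee_pos: [0.5755, 0.22, 0.1683]
orientation: [-0.0, -0.014, 1.0, -0.0]
ft_force: [0.0, -0.1, -1.6]
finger_gap: 0.0153
gripper_force: 60.3
```

play_rows(
  plan=[
    [[0,0,0.08,0,0,0],[0,0,0.08,0,0,0],[0,0,0,0,0,0],[0,0,0,0,0,0],[0,0,0,0,0,0]],
  ],
)

```text
time: 12.05
ee_pos: [0.5755, 0.22, 0.1668]
orientation: [-0.0, -0.014, 1.0, -0.0]
ft_force: [-0.1, -1.1, -1.7]
finger_gap: 0.015
gripper_force: 60.4
```

```bash
python3 -c "
from h import *
st()"
```

```text
t 12.05 p [0.5755 0.22   0.1668] yaw -178.41 z [-0.001 -0.    -1.   ] F [-0.06 -1.11 -1.69] M [-0.007  0.014  0.006] gap 0.015 j [ 0.15  0.57 -0.83  1.71  0.47  1.07  0.77]
```

play_rows(
  plan=[
    [[0,0,0.07,0,0,0],[0,0,0.07,0,0,0],[0,0,0,0,0,0],[0,0,0,0,0,0],[0,0,0,0,0,0]],
  ],
)

```text
time: 12.55
ee_pos: [0.5756, 0.22, 0.1656]
orientation: [-0.0, -0.014, 1.0, -0.0]
ft_force: [-0.9, 0.0, 1.7]
finger_gap: 0.0153
gripper_force: 60.8
```

play_rows(
  plan=[
    [[0,0,0.04,0,0,0],[0,0.01,0,0,0,4],[0,0.01,0,0,0,4],[0,0.01,0,0,0,4],[0,0.01,0,0,0,4],[0,0,0,0,0,0],[0,0,0,0,0,0]],
  ],
)

```text
time: 13.25
ee_pos: [0.5757, 0.2204, 0.1651]
orientation: [-0.0, 0.125, 0.992, -0.0]
ft_force: [-0.8, -1.3, 2.3]
finger_gap: 0.0149
gripper_force: 60.9
```

```bash
python3 -c "
from h import *
st()"
```

```text
t 13.25 p [0.5757 0.2204 0.1651] yaw 165.69 z [-0.    -0.001 -1.   ] F [-0.76 -1.29  2.3 ] M [-0.25   0.149  0.12 ] gap 0.0149 j [ 0.11  0.55 -0.76  1.72  0.43  1.05  0.52]
```

play_rows(
  plan=[
    [[0,0.01,0,0,0,4],[0,0.01,0,0,0,4],[0,0.01,0,0,0,4],[0,0.01,0,0,0,4],[0,0.01,0,0,0,4],[0,0.01,0,0,0,4],[0,0,0,0,0,0],[0,0,0,0,0,0]],
  ],
)

```text
time: 14.05
ee_pos: [0.5754, 0.2207, 0.1648]
orientation: [-0.001, 0.328, 0.945, -0.001]
ft_force: [-2.2, -1.4, 3.1]
finger_gap: 0.0155
gripper_force: 60.9
```

```bash
python3 -c "
from h import *
st()"
```

```text
t 14.05 p [0.5754 0.2207 0.1648] yaw 141.72 z [-0.002 -0.001 -1.   ] F [-2.2  -1.43  3.11] M [-0.457  0.576  0.138] gap 0.0155 j [ 0.04  0.52 -0.66  1.72  0.37  1.03  0.15]
```

play_rows(
  plan=[
    [[0,-0.03,0,0,0,2],[0,0,0,0,0,2],[0,0,0,0,0,2],[0,0,0,0,0,2],[0,0,0,0,0,0],[0,0,0,0,0,0]],
  ],
)

```text
time: 14.65
ee_pos: [0.5753, 0.2207, 0.1648]
orientation: [-0.001, 0.393, 0.919, -0.001]
ft_force: [-2.2, -0.9, 3.3]
finger_gap: 0.0153
gripper_force: 60.8
```

```bash
python3 -c "
from h import *
st()"
```

```text
t 14.65 p [0.5753 0.2207 0.1648] yaw 133.69 z [-0.002 -0.001 -1.   ] F [-2.17 -0.92  3.32] M [-0.331  0.685  0.084] gap 0.0153 j [ 0.02  0.51 -0.63  1.72  0.35  1.02  0.03]
```

play_rows(
  plan=[
    [[0.01,0,0,0,0,2],[0,0,0,0,0,2],[0,0,0,0,0,2],[0,0,0,0,0,0],[0,0,0,0,0,0]],
  ],
)

```text
time: 15.15
ee_pos: [0.5752, 0.2208, 0.1648]
orientation: [-0.001, 0.441, 0.898, -0.001]
ft_force: [-2.3, -1.5, 2.9]
finger_gap: 0.0153
gripper_force: 60.8
```

```bash
python3 -c "
from h import *
st()"
```

```text
t 15.15 p [0.5752 0.2208 0.1648] yaw 127.68 z [-0.002 -0.001 -1.   ] F [-2.33 -1.46  2.94] M [-0.316  0.768  0.124] gap 0.0153 j [ 0.    0.51 -0.6   1.72  0.33  1.02 -0.06]
```

play_rows(
  plan=[
    [[0,-0.01,0,0,0,2],[0,0,0,0,0,2],[0,0,0,0,0,0],[0,0,0,0,0,0],[0,0,0,0,0,0]],
  ],
)

```text
time: 15.65
ee_pos: [0.5752, 0.2208, 0.1648]
orientation: [-0.001, 0.472, 0.882, -0.0]
ft_force: [-2.8, -0.4, 3.7]
finger_gap: 0.0153
gripper_force: 60.8
```

```bash
python3 -c "
from h import *
st()"
```

```text
t 15.65 p [0.5752 0.2208 0.1648] yaw 123.66 z [-0.001 -0.    -1.   ] F [-2.85 -0.44  3.67] M [-0.218  0.853  0.277] gap 0.0153 j [-0.01  0.5  -0.59  1.72  0.32  1.01 -0.12]
```

play_rows(
  plan=[
    [[0,0,0,0,0,2],[0,0,0,0,0,0],[0,0,0,0,0,0],[0,0,0,0,0,0]],
  ],
)

```text
time: 16.05
ee_pos: [0.5752, 0.2208, 0.1648]
orientation: [-0.0, 0.488, 0.873, -0.0]
ft_force: [-3.6, -0.7, 3.0]
finger_gap: 0.0152
gripper_force: 60.8
```

```bash
python3 -c "
from h import *
st()"
```

```text
t 16.05 p [0.5752 0.2208 0.1648] yaw 121.65 z [-0.001 -0.    -1.   ] F [-3.63 -0.68  3.  ] M [-0.199  1.068  0.258] gap 0.0152 j [-0.01  0.5  -0.58  1.72  0.32  1.01 -0.15]
```

```bash
python3 -c "
from h import *
a=[]
for i in range(6): eyes.capture('side'); s=r.observe(); a.append(np.r_[s['ft_force'],s['ft_torque']])
print(np.mean(a,0).round(3),np.std(a,0).round(3))"
```

```text
[-3.745 -0.295  3.331 -0.154  1.095  0.33 ] [0.406 0.482 0.486 0.04  0.037 0.034]
```

play_rows(
  plan=[
    [[0,0,0,0,0,2],[0,0,0,0,0,0],[0,0,0,0,0,0],[0,0,0,0,0,0]],
  ],
)

```text
time: 16.75
ee_pos: [0.5752, 0.2208, 0.1649]
orientation: [-0.0, 0.503, 0.864, -0.0]
ft_force: [-5.0, 0.0, 3.1]
finger_gap: 0.0151
gripper_force: 60.9
```

```bash
python3 -c "
from h import *
st(); a=[]
for i in range(6): eyes.capture('side'); s=r.observe(); a.append(np.r_[s['ft_force'],s['ft_torque']])
print(np.mean(a,0).round(3),np.std(a,0).round(3))"
```

```text
t 16.75 p [0.5752 0.2208 0.1649] yaw 119.64 z [-0.001 -0.    -1.   ] F [-4.97  0.02  3.08] M [-0.103  1.259  0.378] gap 0.0151 j [-0.02  0.5  -0.57  1.72  0.31  1.01 -0.19]
[-4.333 -0.202  3.069 -0.085  1.295  0.387] [0.819 0.446 0.433 0.04  0.038 0.014]
```

play_rows(
  plan=[
    [[0,0,0,0,0,-3],[0,0,0,0,0,-3],[0,0,0,0,0,-3],[0,0,0,0,0,0],[0,0,0,0,0,0],[0,0,0,0,0,0]],
  ],
)

```text
time: 17.65
ee_pos: [0.5755, 0.2206, 0.1649]
orientation: [-0.0, 0.434, 0.901, -0.0]
ft_force: [-4.1, -0.1, 3.6]
finger_gap: 0.0154
gripper_force: 60.7
```

```bash
python3 -c "
from h import *
st()"
```

```text
t 17.65 p [0.5755 0.2206 0.1649] yaw 128.53 z [-0.001 -0.    -1.   ] F [-4.05 -0.11  3.61] M [-0.064  1.192  0.105] gap 0.0154 j [ 0.01  0.51 -0.61  1.72  0.33  1.02 -0.05]
```

play_rows(
  plan=[
    [[0.03,-0.03,0,0,0,-2],[0,0,0,0,0,-2],[0,0,0,0,0,0],[0,0,0,0,0,0]],
  ],
)

```text
time: 18.05
ee_pos: [0.5756, 0.2206, 0.165]
orientation: [0.0, 0.403, 0.915, -0.0]
ft_force: [-2.6, 0.2, 3.0]
finger_gap: 0.0149
gripper_force: 60.7
```

```bash
python3 -c "
from h import *
st()"
```

```text
t 18.05 p [0.5756 0.2206 0.165 ] yaw 132.5 z [ 0. -0. -1.] F [-2.61  0.25  3.01] M [-0.101  0.719  0.003] gap 0.0149 j [ 0.02  0.51 -0.62  1.72  0.34  1.02  0.01]
```

play_rows(
  plan=[
    [[0.01,-0.01,-0.2,0,0,0],[0,0,-0.3,0,0,0],[0,0,-0.4,0,0,0],[0,0,-1,0,0,0],[0,0,-2,0,0,0],[0,0,-2.5,0,0,0],[0,0,0,0,0,0],[0,0,0,0,0,0]],
  ],
)

```text
time: 18.85
ee_pos: [0.5752, 0.2208, 0.2294]
orientation: [0.0, 0.402, 0.916, 0.0]
ft_force: [-0.6, 0.5, -2.7]
finger_gap: 0.0149
gripper_force: 60.3
```

```bash
python3 -c "
from h import *
st(); s=r.observe(); im=eyes.capture('wrist')[:,:,::-1]; P=cam('wrist',s)[0]
cv2.imwrite('pics/ring3.png',rectify(im,P,.106,.577,.22,.09,.09,.00025))
rows([.4727,-.284,.23],183.1,12)"
```

```text
t 18.85 p [0.5752 0.2208 0.2294] yaw 132.59 z [ 0.001 -0.    -1.   ] F [-0.59  0.45 -2.67] M [-0.011  0.06  -0.02 ] gap 0.0149 j [ 0.04  0.45 -0.65  1.66  0.3   1.13  0.05]
[[-2.52,-3.47,-0.01,-0.01,0.0,-4.21],[-2.26,-3.65,-0.01,-0.01,0.0,-4.21],[-1.98,-3.8,-0.01,-0.01,0.0,-4.21],[-1.7,-3.94,-0.01,-0.01,0.0,-4.21],[-1.41,-4.05,-0.01,-0.01,0.0,-4.21],[-1.11,-4.14,-0.01,-0.01,0.0,-4.21],[-0.8,-4.21,-0.01,-0.01,0.0,-4.21],[-0.49,-4.26,-0.01,-0.01,0.0,-4.21]]
[[-0.17,-4.28,-0.01,-0.01,0.0,-4.21],[0.14,-4.29,-0.01,-0.01,0.0,-4.21],[0.46,-4.26,-0.01,-0.01,0.0,-4.21],[0.77,-4.22,-0.01,-0.01,0.0,-4.21]]
```

View pics/ring3.png

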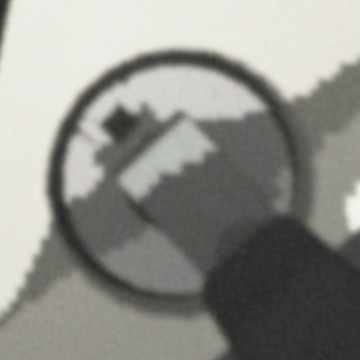

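The hole has moved to (124,121), a turn of about 0.85 rad. With the torque rise at the end, that agrees with the ring being home. Now I carry the spanner back.

play_rows(
  plan=[
    [[-2.52,-3.47,0,0,0,-4.2],[-2.26,-3.65,0,0,0,-4.2],[-1.98,-3.8,0,0,0,-4.2],[-1.7,-3.94,0,0,0,-4.2],[-1.41,-4.05,0,0,0,-4.2],[-1.11,-4.14,0,0,0,-4.2],[-0.8,-4.21,0,0,0,-4.2],[-0.49,-4.26,0,0,0,-4.2]],
  ],
)

```text
time: 19.7
ee_pos: [0.5055, -0.1172, 0.2279]
orientation: [-0.001, 0.119, 0.993, -0.0]
ft_force: [0.8, -0.4, -1.4]
finger_gap: 0.0148
gripper_force: 60.3
```

play_rows(
  plan=[
    [[-0.17,-4.28,0,0,0,-4.2],[0.14,-4.29,0,0,0,-4.2],[0.46,-4.26,0,0,0,-4.2],[0.77,-4.22,0,0,0,-4.2],[0,0,0,0,0,0],[0,0,0,0,0,0],[0,0,0,0,0,0]],
  ],
)

```text
time: 20.4
ee_pos: [0.4725, -0.2821, 0.2284]
orientation: [-0.001, -0.027, 1.0, 0.001]
ft_force: [-0.2, 0.1, -2.0]
finger_gap: 0.0151
gripper_force: 60.2
```

```bash
python3 -c "
from h import *
s=st(); rows([.4727,-.284,.12],183.1,5)"
```

```text
t 20.4 p [ 0.4725 -0.2821  0.2284] yaw -176.93 z [-0.002  0.001 -1.   ] F [-0.23  0.09 -2.04] M [ 0.007  0.006 -0.049] gap 0.0151 j [ 1.02  0.35 -0.7   1.8   0.25  1.08  1.85]
[[-0.01,-0.04,2.17,0.01,-0.02,-0.01],[0.0,-0.04,2.17,0.01,-0.02,-0.01],[0.0,-0.04,2.17,0.01,-0.02,-0.01],[0.0,-0.04,2.17,0.01,-0.02,-0.01],[0.0,-0.04,2.17,0.01,-0.02,-0.01]]
```

play_rows(
  plan=[
    [[0,-0.04,2.5,0,-0.02,0],[0,-0.04,2.5,0,-0.02,0],[0,-0.04,2.5,0,-0.02,0],[0,-0.04,2.5,0,-0.02,0],[0,-0.04,2.5,0,-0.02,0],[0,0,0,0,0,0],[0,0,0,0,0,0],[0,0,0,0,0,0]],
  ],
)

```text
time: 21.2
ee_pos: [0.4741, -0.2852, 0.1057]
orientation: [0.002, -0.027, 1.0, -0.001]
ft_force: [0.5, -0.4, -1.6]
finger_gap: 0.015
gripper_force: 60.1
```

```bash
python3 - <<'E'
from h import *
s=st(); im=eyes.capture("wrist")[:,:,::-1]
S=eyes.capture("scene")[:,:,::-1]; D=eyes.capture("side")[:,:,::-1]
g=np.load("g1.npz")["im"]
w=lambda i:cv2.resize(cv2.convertScaleAbs(i[150:240,203:303],alpha=1.5),(400,360),interpolation=cv2.INTER_CUBIC)
P1,P2=cam("scene")[0],cam("side")[0]; px=lambda P:(lambda p:(p[:2]/p[2]).astype(int))(P@[.473,-.283,.05,1])
def c(i,P):
    x,y=px(P); return cv2.resize(i[y-27:y+27,x-45:x+45],(400,240),interpolation=cv2.INTER_CUBIC)
cv2.imwrite("pics/place.png",np.vstack([np.hstack([w(g),w(im)]),np.hstack([c(S,P1),c(D,P2)])]))
P=cam("wrist",s)[0]; T=tcp(s); q=lambda X:(lambda p:(p[:2]/p[2]-[203,150])*4)(P@np.r_[X,1]).round(0)
a=np.deg2rad(3.1);ux=np.array([np.cos(a),np.sin(a),0]);uy=np.array([-np.sin(a),np.cos(a),0])
for sx in(-1,1):
  for sy in(-1,1): print(sx,sy,"pocket",q(np.array([.473,-.283,.022])+sx*.029*ux+sy*.012*uy),"stand",q(np.array([.473,-.283,.022])+sx*.039*ux+sy*.02*uy))
rows([.4727,-.284,.0725],183.1,4)
E
```

```text
t 21.2 p [ 0.4741 -0.2852  0.1057] yaw -176.93 z [ 0.003 -0.002 -1.   ] F [ 0.51 -0.37 -1.62] M [-0.001  0.004  0.024] gap 0.015 j [ 0.95  0.49 -0.63  1.92  0.39  0.84  1.74]
-1 -1 pocket [146.   8.] stand [ 99. -50.]
-1 1 pocket [283.   8.] stand [330. -50.]
1 -1 pocket [149. 317.] stand [107. 366.]
1 1 pocket [278. 317.] stand [319. 366.]
[[0.02,0.05,0.82,-0.03,0.04,-0.02],[0.02,0.05,0.83,-0.03,0.04,-0.02],[0.02,0.05,0.83,-0.03,0.04,-0.02],[0.02,0.05,0.83,-0.03,0.04,-0.02]]
```

View pics/place.png

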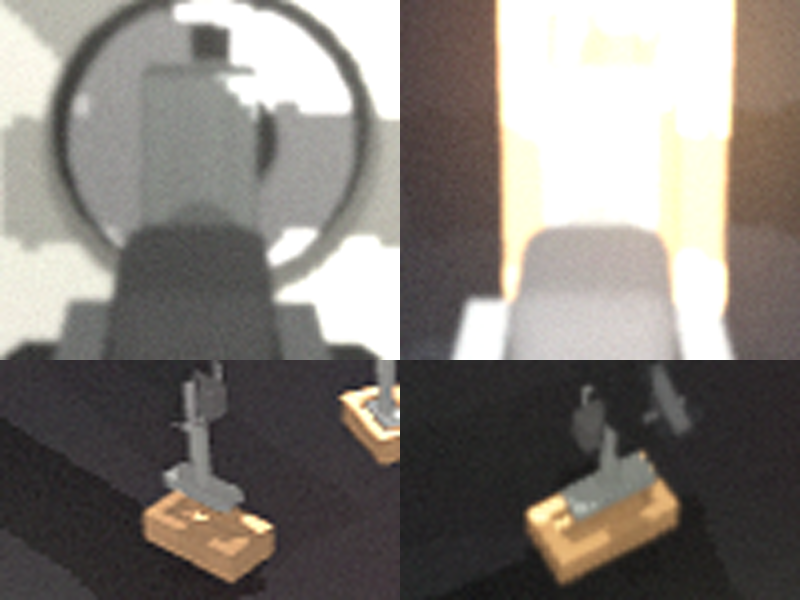

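The handle sits in the grip as before, so nothing slipped. In the wrist view the bar's centre is about 2 mm to the -y side of the stand's centreline, so I correct that before lowering.

play_rows(
  plan=[
    [[0.08,0.07,0.4,-0.06,0.08,-0.02],[0.08,0.07,0.4,-0.06,0.08,-0.02],[0,0,0,0,0,0],[0,0,0,0,0,0],[0,0,0,0,0,0]],
  ],
)

```text
time: 21.85
ee_pos: [0.4711, -0.2842, 0.0962]
orientation: [-0.001, -0.026, 1.0, 0.001]
ft_force: [-0.2, 0.1, -1.6]
finger_gap: 0.0156
gripper_force: 60.1
```

```bash
python3 -c "
from h import *
s=st(); rows([.4724,-.2838,.0725],183.1,5)"
```

```text
t 21.85 p [ 0.4711 -0.2842  0.0962] yaw -176.97 z [-0.002  0.002 -1.   ] F [-0.15  0.05 -1.6 ] M [ 0.009  0.004 -0.01 ] gap 0.0156 j [ 0.95  0.51 -0.62  1.93  0.39  0.83  1.73]
[[-0.03,0.01,0.47,0.02,-0.02,-0.01],[-0.03,0.01,0.47,0.02,-0.02,-0.01],[-0.03,0.01,0.47,0.02,-0.02,-0.01],[-0.03,0.01,0.47,0.02,-0.02,-0.01],[-0.03,0.01,0.47,0.02,-0.02,-0.01]]
```

play_rows(
  plan=[
    [[-0.06,0.02,0.4,0.05,-0.05,0],[-0.06,0.02,0.4,0.05,-0.05,0],[0,0,0.4,0,0,0],[0,0,0.3,0,0,0],[0,0,0.3,0,0,0],[0,0,0.3,0,0,0],[0,0,0.2,0,0,0],[0,0,0,0,0,0]],
  ],
)

```text
time: 22.65
ee_pos: [0.4721, -0.2837, 0.0729]
orientation: [-0.0, -0.027, 1.0, 0.0]
ft_force: [0.6, -0.3, -1.3]
finger_gap: 0.0152
gripper_force: 60.2
```

play_rows(
  plan=[
    [[0,0,0,0,0,0],[0,0,0,0,0,0],[0,0,0,0,0,0]],
  ],
)

```text
time: 22.95
ee_pos: [0.4724, -0.2838, 0.0734]
orientation: [0.0, -0.026, 1.0, -0.0]
ft_force: [-0.0, -0.0, -1.7]
finger_gap: 0.0146
gripper_force: 60.2
```

```bash
python3 -c "
from h import *
s=st()"
```

```text
t 22.95 p [ 0.4724 -0.2838  0.0734] yaw -176.97 z [ 0. -0. -1.] F [-0.02 -0.03 -1.66] M [ 0.001  0.009 -0.019] gap 0.0146 j [ 0.93  0.54 -0.6   1.95  0.42  0.79  1.71]
```

In the pocket without contact. I lower the last 1.5 mm.

play_rows(
  plan=[
    [[0,0,0.07,0,0,0],[0,0,0.07,0,0,0],[0,0,0,0,0,0],[0,0,0,0,0,0],[0,0,0,0,0,0]],
  ],
)

```text
time: 23.45
ee_pos: [0.4722, -0.2838, 0.0718]
orientation: [-0.0, -0.026, 1.0, -0.0]
ft_force: [-0.6, -0.9, -0.6]
finger_gap: 0.0153
gripper_force: 60.4
```

play_rows(
  plan=[
    [[0,0,0.04,0,0,0],[0,0,0,0,0,0],[0,0,0,0,0,0],[0,0,0,0,0,0]],
  ],
)

```text
time: 23.85
ee_pos: [0.4724, -0.2838, 0.0718]
orientation: [0.0, -0.027, 1.0, -0.0]
ft_force: [-2.1, 0.9, 5.2]
finger_gap: 0.0153
gripper_force: 61.1
```

play_rows(
  plan=[
    [[0,0,0,0,0,0],[0,0,0,0,0,0],[0,0,0,0,0,0],[0,0,0,0,0,0],[0,0,0,0,0,0],[0,0,0,0,0,0]],
  ],
  jaw=1,
)

```text
time: 24.45
ee_pos: [0.4722, -0.2838, 0.0713]
orientation: [-0.0, -0.027, 1.0, 0.0]
ft_force: [-0.1, -0.3, 0.7]
finger_gap: 0.0858
gripper_force: 0.0
```

play_rows(
  plan=[
    [[0,0,-1,0,0,0],[0,0,-2,0,0,0],[0,0,-3,0,0,0],[0,0,-4,0,0,0],[0,0,-4,0,0,0],[0,0,-2,0,0,0],[0,0,0,0,0,0],[0,0,0,0,0,0]],
  ],
)

```text
time: 25.25
ee_pos: [0.472, -0.2837, 0.2317]
orientation: [0.0, -0.026, 1.0, -0.0]
ft_force: [-0.5, 0.3, 0.7]
finger_gap: 0.0856
gripper_force: 0.0
```

```bash
python3 - <<'E'
from h import *
s=st(); rs=.00025
im=eyes.capture("wrist")[:,:,::-1]; P=cam("wrist",s)[0]; a=np.load("A.npz")
# spanner seen against the first view: same planes, correlate handle and bar positions with those at the start
for z in(.103,.022):
    i0=rectify(a["im"],a["P"],z,.475,-.282,.11,.07,rs); i1=rectify(im,P,z,.475,-.282,.11,.07,rs)
    g=[cv2.GaussianBlur(cv2.cvtColor(i,cv2.COLOR_BGR2GRAY),(0,0),2).astype(np.float32) for i in(i0,i1)]
    m,p=None,None
    t=g[0][60:220,60:380]; R_=cv2.matchTemplate(g[1],t,cv2.TM_CCOEFF_NORMED); _,v,_,l=cv2.minMaxLoc(R_); print(z,"corr",round(v,3),"shift mm",((np.array(l)-60)*.25))
# triangulate nothing new: compare the fixed views with the first ones round the spanner
S=eyes.capture("scene")[:,:,::-1]; D=eyes.capture("side")[:,:,::-1]
for n,i in(("scene",S),("side",D)):
    o=cv2.resize(cv2.imread(f"pics/{n}0.png"),(512,384),interpolation=cv2.INTER_AREA); Pn=cam(n)[0]
    for nm,X in(("handle",(.473,-.283,.091)),("bar",(.473,-.283,.022))):
        p=Pn@np.r_[X,1]; x,y=(p[:2]/p[2]).astype(int)
        _,v,_,l=cv2.minMaxLoc(cv2.matchTemplate(i[y-22:y+22,x-25:x+25],o[y-12:y+12,x-15:x+15],cv2.TM_CCOEFF_NORMED)); print(n,nm,round(v,3),np.array(l)-10)
E
```

```text
t 25.25 p [ 0.472  -0.2837  0.2317] yaw -176.97 z [ 0.    -0.001 -1.   ] F [-0.51  0.31  0.71] M [ 0.007  0.025 -0.02 ] gap 0.0856 j [ 1.03  0.35 -0.71  1.8   0.25  1.09  1.85]
0.103 corr 0.972 shift mm [-1.75  0.25]
0.022 corr 0.916 shift mm [0.25 0.25]
scene handle 0.753 [0 0]
scene bar 0.9 [0 0]
side handle 0.876 [0 0]
side bar 0.9 [0 0]
```

```bash
python3 -c "
from h import *
print(workorder.hand_in())"
```

```text
the job is handed in; nothing more can be done
None
```

I turned the ring clockwise to its stop, put the larger spanner back upright in its own stand, and handed the job in after about 25 s on the robot's clock; hand-in gave no verdict, and I judged the stop from torque (0.12 to 0.39 N m), as the ring's joint value can't be read directly.

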